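Stop and lock the turning sample carousel

TASK

The sample carousel is still being turned by its slipping drive and must be locked for loading. Take the locking pin out of its holster, put it into the slot of the guide arm and let its tip rub lightly on the turning plate until the plate is down to a crawl; as the plate's oblong hole comes under the slot, let the pin slip in, press it fully home and let go. Press gently throughout: never ram the plate or catch the hole while it is still turning fast, and leave the things round about where they are.

Things in the scene. Friction and masses are not known exactly. Their poses are not given: they have to be found in the camera images.
- carousel (a joint): angle of the carousel plate, rad, not wrapped; grows anticlockwise seen from above. 0: lock hole on the base's +x side of the axis; -pi/2 (4.712): under the slot. A slipping drive (0.15 N m) turns it at 2.5 rad/s. Rubbing slows it in proportion to the force: 4 to 7 N of pin pressure stalls it; let go, it is up to speed again in 0.5 s.
- carousel_axis (a point): axis of the carousel, at the plate's upper face, 92 mm above the worktop; axes of the base: x from front panel to back, y left, z up. Plate: plain aluminium disc, 160 mm across, 8 mm thick, with 16 round tube places near its rim (lids of tubes stand 7 mm above it) and a dark hub, 32 mm across, 16 mm high. White housing 180 x 200 mm below, 32 mm under the plate.
- lock_hole (a point): centre of the lock hole at the plate's upper face: the only oblong hole, right through the plate, 50 mm from the axis, inside the ring of tube places; 15 mm along the radius, 13 mm across it. It turns with the plate; its x axis points outward.
- guide_slot (a point): centre of the slot's mouth in the upper face of the fixed guide arm, 124 mm above the worktop. Arm: aluminium, 34 mm wide, 20 mm thick, reaching over the plate from a post at the housing's right; 12 mm free between it and the plate, whose face is 32 mm below this point. Slot right through: 11.5 mm in x (the way the plate moves), 13 mm in y (radial), mouth chamfered 1.5 mm. Axes as the base's.
- holster (a point): centre of the mouth of the pin's holster, a grey block 36 x 36 mm at the right of the housing's front, 64 mm above the worktop; round hole 11.5 mm across, 52 mm deep.
- pin_grip (a point): centre of the locking pin's upright round black grip, 18 mm across, 42 mm high (any yaw serves). Below it a steel collar 24 mm across, 6 mm thick (21 to 27 mm below this point), then a round shank 10 mm across, 48 mm long, flat end. 50 g. Parked: collar on the holster. Home: collar on the guide arm, this point 27 mm above the arm's top, tip 8 mm below the plate's underside.
- pin_tip (a point): centre of the flat lower end of the pin, 75 mm below pin_grip along the pin.
- tally_counter: bystander: chromed hand counter, 49 x 46 x 26 mm, on the worktop; origin under its middle.
- cover_carton: bystander: small carton, 42 x 62 x 24 mm; origin under its middle.
- marker: bystander: marker pen lying in front of the carousel, 132 mm long, 12 mm thick; origin under its middle.

How it is judged:
By the outcome, as a careful person would: the job done as asked, in the order asked, and still so for the second after the job is handed in, with the robot touching nothing.
It also fails if it takes over 64 s, if anything falls off the work surface, if the arm or the gripper's body presses on something with over 40 N, if the wrist force passes 120 N, or if a joint passes its speed limit or range.

ROBOT

A 6-joint arm with a two-finger parallel gripper is mounted at the origin on a cart in front of the work surface, level with it; the furniture and walls round the work are solid. World frame = base frame: x ahead of the robot, y to its left, z up, the work surface at z = 0. Lengths are in m, angles in degrees, forces in N, time in s.
With the tool pointing down it reaches from about 0.35 to 0.875 m from the base axis. Payload 4.2 kg.
Tool frame: the origin (TCP) lies between the finger pads; the fingertips stand 11 mm ahead of it and the grasp point (between the pads) lies 8 mm behind it; z points along the fingers, y is the line along which they close (so a half turn about z gives the same grasp; the last joint's range is limited). The gripper opens to 87 mm and grips with 3 to 60 N. Pads are 19 mm wide; open, the fingers measure 117 mm over their backs; the gripper's body (75 mm by 190 mm) begins 51 mm behind the grasp point.
Start: joints at [14.817, 22.042, 0.453, 0, -68.411, -14.817], TCP at [0.625, 0, 0.234] pointing down, gripper open.
Joint ranges: [-179.83, 179.83], [-69.29, 118.12], [-61.27, 80.66], [-181.25, 117.63], [-171.15, -9.14], [-177.46, 177.46]. Speed limits (degrees/s): [159.86, 159.86, 180, 180, 180, 180].

INTERFACE

Orientations are given as a 3x3 rotation matrix whose columns are the frame's x, y, z axes.
In Python, from cell import env gives the robot as it stands.
- The arm moves only by the shell command python3 -m pendant 'ROWS' [FORCE]. ROWS is JSON, a list of rows, each a list of 7 numbers: the shift along the tool's x, y, z in cm, then the turn, a rotation vector about the tool's x, y, z in degrees, then the finger opening in cm, from 0 to 8.7. A call has 1 to 8 rows; each row shifts and turns the commanded pose from where the row before left it, along the tool's axes as they then stand; what a row does not reach is not made up. A row lasts 1/12 s, in which the tool goes at most 41.7 mm and 7.16 degrees, less where a joint would pass 70% of its speed; a pose out of reach is approached as far as the arm can. A call is refused whole if a number of a shift passes 4.17 or a number of a turn 7.16, either way. A call with a gripper value outside its range is refused whole. The fingers move at their own pace and stop on an object; FORCE is the grip in N (left out, the last holds). Time passes only in rows, so rows that do not move let the fingers close. It gives the time, the measured TCP pose, the force, the opening and the grip force at its end, in the units of the state.
- env.observe(): the state, without advancing time (a new reading comes with each control period).
- env.capture(name): name is "scene" or "side" or "wrist"; returns a dict with "pixels" (384x512x3 uint8, red, green, blue), "fx", "fy", "cx", "cy" (pixels), "R" (3x3) and "t" (3): a world point X has camera coordinates R X + t. Camera axes: x right, y down, z forward; pixel columns grow to the right and rows downward; lengths in m; the calibration is good to about 2 mm. A picture is of the moment at which its call begins. There is no depth.
- env.job_done(): hands the job in; it is judged then, once.
Trained networks look in a picture, given as the dict that the camera call returned (one of the last four; its "shot" number tells which), for a name from the list of things; names that differ only in an ending like _2 or _b are one class to them, and where a whole thing is asked for, a point or a joint stands for the part that bears it (a point fixed in the world has none). Each returns a list of dicts, best first, with "confidence" (0 to 1); they miss things now and then, are a little off and sometimes report something else, mostly with a low value. They report only what shows in the picture. A call takes as long as a camera call.
- env.silhouettes(picture, target): "region" (384x512 bool, what is visible of it) and "location" ([row, column] in pixels, amid what is visible of it).
The state is a dict: "time_s": time; "qpos": joint angles; "joint_velocities": joint speeds; "joint_torque": joint torques, N m; "tcp_pos": TCP position; "tool_rot": TCP orientation; "ft_force": force on the tool from outside, world axes, zero at the start; "ft_torque": the same for the moment, N m; "grip_width": opening from 0.0 (shut) to 1.0 (fully open); "grip_force": force on a finger pad.
Only numpy, scipy, OpenCV 4.12 (cv2) and the standard library are available. Lean on these libraries where they do the work, as an engineer would, in place of code of your own. Each camera call takes 0.05 s, during which the arm holds its last target. There are 200 camera calls.

## Working session

There is one attempt and no reset: what is moved stays moved. The work goes in short steps, Python scripts to look and compute and a shell command to move; the robot and the scene stay as the last step left them, time stands still between calls to the robot, and variables do not carry over. Pictures are saved under pics/ and viewed, at most 10 in all, crops included, and the job is handed in when it is done.

```bash
mkdir -p pics; ls
cat > h.py <<'E'
import numpy as np, cv2
from cell import env
def save(p,n): cv2.imwrite('pics/'+n+'.png',p['pixels'][:,:,::-1])
def ray(p,rc):
    R,t=np.array(p['R']),np.array(p['t'])
    d=R.T@np.array([(rc[1]-p['cx'])/p['fx'],(rc[0]-p['cy'])/p['fy'],1]); return -R.T@t,d
def atz(p,rc,z):
    o,d=ray(p,rc); return o+d*(z-o[2])/d[2]
def proj(p,X):
    c=np.array(p['R'])@np.array(X)+np.array(p['t']); return np.array([c[1]/c[2]*p['fy']+p['cy'],c[0]/c[2]*p['fx']+p['cx']])
E
python3 - <<'E'
from h import *
ims=[]
H={'guide_slot':.124,'holster':.064,'pin_grip':.091,'carousel_axis':.092,'lock_hole':.092,'tally_counter':.013,'cover_carton':.012,'marker':.006}
for n in ['scene','side','wrist']:
    p=env.capture(n); save(p,n+'0'); print(n,-np.array(p['R']).T@p['t'])
    for k,z in H.items():
        if n=='wrist' and k in('marker','tally_counter','cover_carton'): continue
        try:
            r=env.silhouettes(p,k)
        except Exception as e: print(k,e); continue
        for q in r[:2]: print(k,round(q['confidence'],2),np.round(q['location']),atz(p,q['location'],z).round(4),q['region'].sum())
s=env.observe();print(s['time_s'],s['ft_force'],s['tool_rot'],s['grip_width'])
E
```

```text
pics
scene [-2.76655170e-04  7.38871494e-01  1.01814557e+00]
guide_slot 0.66 [195. 250.] [0.5218 0.2502 0.124 ] 5626
carousel_axis 0.59 [193. 251.] [0.5438 0.2273 0.092 ] 5564
lock_hole 0.76 [185. 243.] [0.5749 0.2206 0.092 ] 2471
tally_counter 0.89 [270. 249.] [0.4312 0.3517 0.013 ] 275
cover_carton 0.93 [200. 348.] [0.3881 0.0284 0.012 ] 467
cover_carton 0.59 [194. 250.] [0.5899 0.1859 0.012 ] 5730
side [0.15731136 0.85913853 0.45128709]
guide_slot 0.86 [205. 225.] [0.4902 0.3227 0.124 ] 7479
holster 0.6 [209. 224.] [0.5446 0.2408 0.064 ] 7388
pin_grip 0.68 [189. 278.] [0.4643 0.1629 0.091 ] 235
carousel_axis 0.85 [208. 226.] [0.5153 0.2796 0.092 ] 7170
lock_hole 0.69 [191. 213.] [0.5738 0.2324 0.092 ] 2248
tally_counter 0.66 [277. 252.] [0.4272 0.3464 0.013 ] 570
cover_carton 0.54 [192. 280.] [0.5219 0.0196 0.012 ] 230
marker 0.8 [258. 311.] [0.3624 0.2373 0.006 ] 286
wrist [ 0.62530352 -0.07095327  0.38442507]
guide_slot 0.81 [299. 277.] [0.6032 0.0962 0.124 ] 5374
holster 0.6 [301. 278.] [0.5977 0.1362 0.064 ] 5175
pin_grip 0.5 [183. 465.] [0.4367 0.001  0.091 ] 2789
carousel_axis 0.69 [300. 274.] [0.6033 0.1176 0.092 ] 5349
carousel_axis 0.56 [310. 283.] [0.5948 0.1286 0.092 ] 441
lock_hole 0.8 [311. 279.] [0.5984 0.1293 0.092 ] 464
1.2 [0.19347888 0.24414358 0.22713887] [[-5.06486448e-05 -9.99999996e-01  7.24321685e-05]
 [-9.99999999e-01  5.06488877e-05  3.35217388e-06]
 [-3.35584247e-06 -7.24319986e-05 -9.99999997e-01]] 1.0043162341006844
```

Run:
```python
import cv2,numpy as np
a=cv2.imread('pics/scene0.png')[120:300,160:360];b=cv2.imread('pics/side0.png')[120:300,140:340]
f=lambda i:cv2.resize(i,None,fx=2,fy=2,interpolation=cv2.INTER_CUBIC)
cv2.imwrite('pics/c1.png',np.hstack([f(a),f(b)]))
```

```text
(no output)
```

View pics/c1.png

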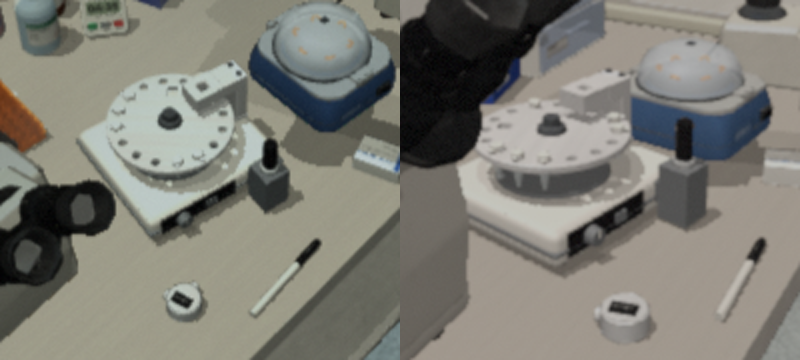

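View pics/wrist0.png

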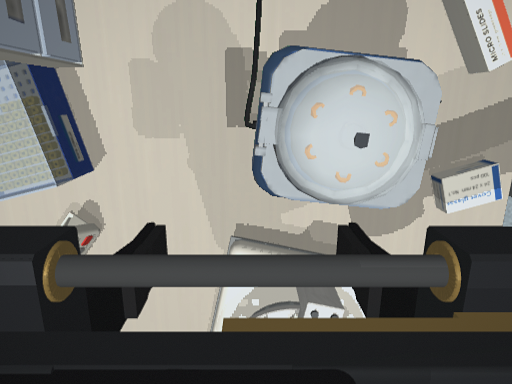

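Run:
```python
from h import *
for n,P in [('scene',dict(hub=(176,245,.108),slot=(163.5,261.5,.124),pin=(191,295,.112))),('side',dict(hub=(179,215.5,.108),slot=(164,239,.124),pin=(181,282,.112)))]:
    p=env.capture(n)
    for k,(r,c,z) in P.items(): print(n,k,atz(p,(r,c),z).round(4))
p=env.capture('wrist');print(atz(p,(140,360),.12),atz(p,(60,360),.1),p['fx'],p['R'])
```

```text
scene hub [0.5817 0.2072 0.108 ]
scene slot [0.57  0.16  0.124]
scene pin [0.458  0.1627 0.112 ]
side hub [0.5804 0.2106 0.108 ]
side slot [0.5583 0.1539 0.124 ]
side pin [0.4557 0.1663 0.112 ]
[ 0.54189233 -0.04016489  0.12      ] [ 0.54074994 -0.09998726  0.1       ] 342.2067838753475 [[-9.99999723e-01 -4.47172736e-04 -5.94902093e-04]
 [-5.86737276e-04  9.65455679e-01  2.60566668e-01]
 [ 4.57833294e-04  2.60566945e-01 -9.65455674e-01]]
```

```bash
python3 -m pendant '[[-3.2,1.7,0,0,0,0,4.5],[-3.2,1.7,0,0,0,0,4.5],[-3.2,1.7,0,0,0,0,4.5],[-3.2,1.7,0,0,0,0,4.5],[-3.2,1.7,0,0,0,0,4.5],[-3,1.5,0,0,0,0,4.5],[0,0,0,0,0,0,4.5]]' 20
python3 - <<'E'
from h import *
p=env.capture('wrist');save(p,'w1');print(env.observe()['tcp_pos'],env.observe()['ft_force'])
for k,z in dict(pin_grip=.112,guide_slot=.124,lock_hole=.092).items():
    for q in env.silhouettes(p,k)[:2]: print(k,q['confidence'],q['location'],atz(p,q['location'],z),q['region'].sum())
E
```

```text
time_s: 1.93
tcp_pos: [0.523, 0.1941, 0.2339]
tool_rot: [[0.006, -1.0, 0.0], [-1.0, -0.006, 0.001], [-0.001, -0.001, -1.0]]
ft_force: [0.1, -1.2, 0.2]
grip_width: 0.572
grip_force: 0.0
[0.52388979 0.19248728 0.23392894] [-0.34674257  0.05599747  0.11304919]
pin_grip 0.73 [147.7, 327.6] [0.46292258 0.16088301 0.112     ] 774
guide_slot 0.65 [183.4, 390.7] [0.41431329 0.1869559  0.124     ] 771
guide_slot 0.59 [152.7, 201.0] [0.56233903 0.1636415  0.124     ] 33016
lock_hole 0.83 [187.8, 176.5] [0.58977363 0.19999635 0.092     ] 17041
lock_hole 0.67 [143.6, 328.6] [0.45783843 0.16015402 0.092     ] 754
```

View pics/w1.png

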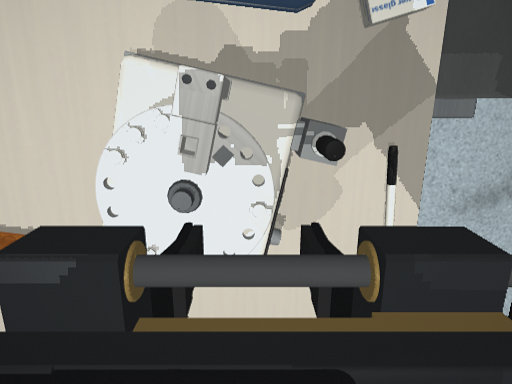

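Run:
```python
from h import *
i=cv2.imread('pics/w1.png')[60:220,160:360]
cv2.imwrite('pics/c2.png',cv2.resize(i[:150],None,fx=4,fy=4,interpolation=cv2.INTER_CUBIC))
p=env.capture('wrist')
for n,rc,z in [('hub',(197,184),.108),('slot',(147,188),.124),('hole',(155.5,223),.092),('c1',(52,125),.06),('c2',(95,302),.06),('pin',(149.5,331.5),.112)]: print(n,atz(p,rc,z).round(4))
```

```text
hub [0.5823 0.1987 0.108 ]
slot [0.5739 0.1545 0.124 ]
hole [0.5501 0.1662 0.092 ]
c1 [0.6376 0.079  0.06  ]
c2 [0.4795 0.1157 0.06  ]
pin [0.4616 0.1581 0.112 ]
```

View pics/c2.png

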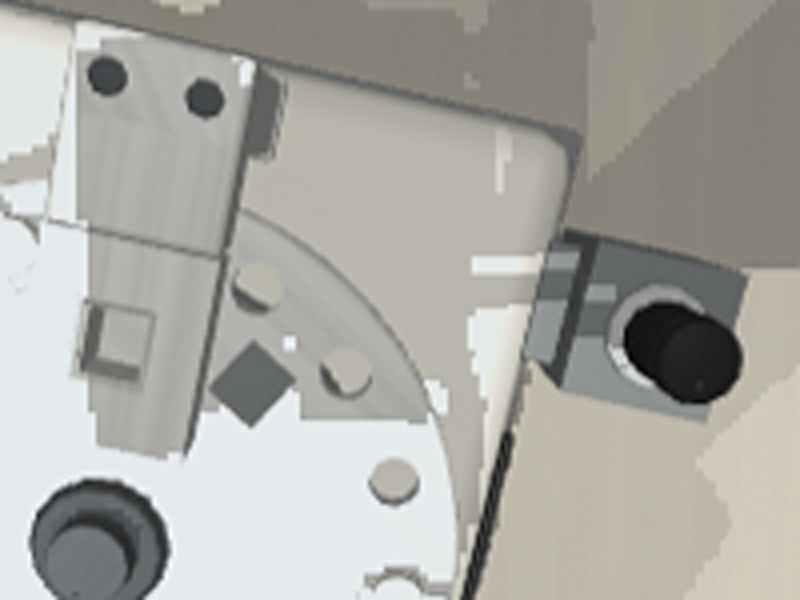

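Run:
```python
from h import *
p=env.capture('wrist'); print(env.observe()['tcp_pos'])
for n,rc,z in [('hub',(201,182.5),.108),('slot',(144.75,188.75),.124),('hole',(156,223.5),.092),('pin',(149.5,335),.112),('collar',(145,325.5),.070)]: print(n,atz(p,rc,z).round(4))
```

```text
[0.52538131 0.18911101 0.23347184]
hub [0.5839 0.2018 0.108 ]
slot [0.5734 0.1523 0.124 ]
hole [0.5498 0.1662 0.092 ]
pin [0.459  0.1577 0.112 ]
collar [0.4577 0.1596 0.07  ]
```

```bash
python3 -m pendant '[[0,0,0,0,0,0,4.5],[0,0,0,0,0,0,4.5],[0,0,0,0,0,0,4.5]]'
python3 - <<'E'
from h import *
import pickle
p=env.capture('wrist');print(env.observe()['tcp_pos'],env.observe()['tool_rot'],env.observe()['time_s'])
pickle.dump({k:p[k] for k in('fx','fy','cx','cy','R','t','pixels')},open('w3.pkl','wb'))
i=p['pixels'][60:210,160:360,::-1]
cv2.imwrite('pics/c3.png',cv2.resize(i,None,fx=4,fy=4,interpolation=cv2.INTER_CUBIC))
E
```

```text
time_s: 2.48
tcp_pos: [0.5253, 0.1894, 0.2335]
tool_rot: [[-0.001, -1.0, -0.0], [-1.0, 0.001, -0.0], [0.0, 0.0, -1.0]]
ft_force: [-0.1, -0.4, 0.3]
grip_width: 0.516
grip_force: 0.0
[0.52521466 0.18952438 0.23349234] [[-9.60823336e-04 -9.99999536e-01 -6.67143753e-05]
 [-9.99999536e-01  9.60828156e-04 -7.22542975e-05]
 [ 7.23183651e-05  6.66449208e-05 -9.99999995e-01]] 2.5333
```

View pics/c3.png

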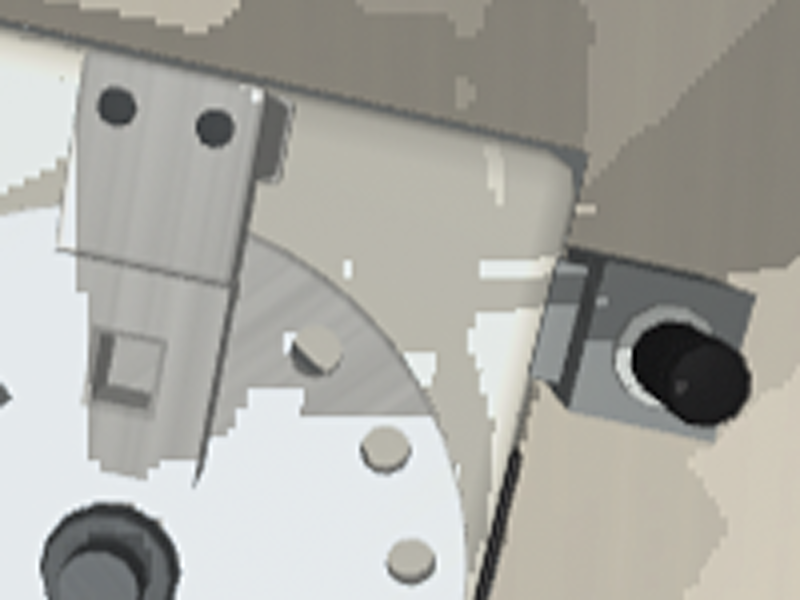

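Run:
```python
from h import *
import pickle
p=pickle.load(open('w3.pkl','rb'))
for n,rc,z in [('slot',(152.1,191.7),.124),('pin',(156,336.5),.112),('pinedgeR',(156,347.3),.112),('hubL',(201,170.5),.108),('collarleft',(149,313.6),.070),('collartop',(136.4,327),.07)]: print(n,atz(p,rc,z).round(4))
```

```text
slot [0.5713 0.1579 0.124 ]
pin [0.4574 0.163  0.112 ]
pinedgeR [0.4487 0.163  0.112 ]
hubL [0.5939 0.2018 0.108 ]
collarleft [0.4684 0.1633 0.07  ]
collartop [0.4567 0.1518 0.07  ]
```

```bash
python3 -m pendant '[[1.3,3.4,0,0,0,0,4],[1.3,3.4,2,0,0,0,4],[0,0,3.5,0,0,0,4],[0,0,2,0,0,0,4],[0,0,0,0,0,0,4],[0,0,0,0,0,0,4]]'
python3 - <<'E'
from h import *
p=env.capture('wrist');print(env.observe()['tcp_pos'])
cv2.imwrite('pics/c4.png',p['pixels'][:,:,::-1])
for X in [(.457,.1635,.112),(.571,.1585,.124)]: print(proj(p,X))
for k in ['pin_grip']:
    for q in env.silhouettes(p,k)[:2]: print(k,q['confidence'],q['location'],atz(p,q['location'],.1),q['region'].sum())
E
```

```text
time_s: 3.03
tcp_pos: [0.4571, 0.1638, 0.1585]
tool_rot: [[0.0, -1.0, -0.001], [-1.0, -0.0, -0.001], [0.001, 0.001, -1.0]]
ft_force: [0.8, -1.0, 0.4]
grip_width: 0.459
grip_force: 0.0
[0.45804376 0.16444784 0.15952547]
[218.56383751 252.14814806]
[217.26993816  53.19713635]
pin_grip 0.57 [203.9, 254.6] [0.45540902 0.15784864 0.1       ] 1312
```

View pics/c4.png

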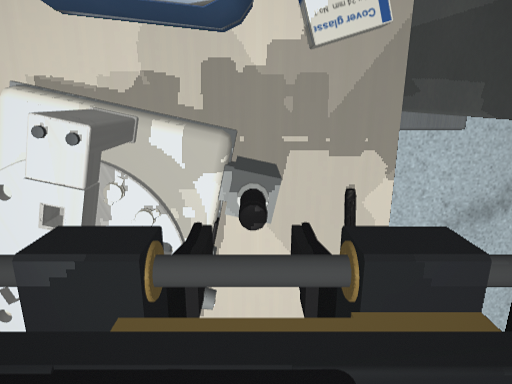

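```bash
python3 -m pendant '[[0,0,3.1,0,0,0,4],[0,0,2.5,0,0,0,4],[0,0,1.5,0,0,0,4],[0,0,0,0,0,0,4],[0,0,0,0,0,0,1],[0,0,0,0,0,0,1],[0,0,0,0,0,0,1],[0,0,0,0,0,0,1]]' 30
```

```text
time_s: 3.8
tcp_pos: [0.4578, 0.1646, 0.089]
tool_rot: [[0.0, -1.0, 0.003], [-1.0, -0.0, 0.002], [-0.002, -0.003, -1.0]]
ft_force: [0.7, 0.1, -1.1]
grip_width: 0.238
grip_force: 0.0
```

```bash
python3 -m pendant '[[0,0,0,0,0,0,1],[0,0,0,0,0,0,1],[0,0,0,0,0,0,1],[0,0,0,0,0,0,1]]'; python3 -m pendant '[[0,0,-1,0,0,0,1],[0,0,-2.5,0,0,0,1],[0,0,-2.5,0,0,0,1],[0,0,-2.5,0,0,0,1],[0,0,-2.5,0,0,0,1],[0,0,-1.5,0,0,0,1],[0,0,0,0,0,0,1],[0,0,0,0,0,0,1]]'
```

```text
time_s: 4.13
tcp_pos: [0.4575, 0.1645, 0.0887]
tool_rot: [[0.001, -1.0, 0.002], [-1.0, -0.001, 0.001], [-0.001, -0.002, -1.0]]
ft_force: [-2.4, 1.2, 5.8]
grip_width: 0.195
grip_force: 30.0
time_s: 4.8
tcp_pos: [0.4569, 0.1642, 0.2129]
tool_rot: [[-0.0, -1.0, 0.001], [-1.0, 0.0, 0.001], [-0.001, -0.001, -1.0]]
ft_force: [-0.9, 0.1, -1.1]
grip_width: 0.202
grip_force: 30.0
```

```bash
python3 -m pendant '[[0.1,-2,0,0,0,0,1],[0.2,-3,0,0,0,0,1],[0.2,-3,0,0,0,0,1],[0,-2.4,0,0,0,0,1],[0,-1,0,0,0,0,1],[0,0,0,0,0,0,1],[0,0,0,0,0,0,1],[0,0,0,0,0,0,1]]'
python3 - <<'E'
from h import *
import pickle
o=env.observe();print(o['tcp_pos'],o['ft_force'])
ims=[]
for n,(r,c) in dict(wrist=(150,180),scene=(115,210),side=(110,180)).items():
    p=env.capture(n); pickle.dump({k:p[k] for k in('fx','fy','cx','cy','R','t','pixels')},open('s_%s.pkl'%n,'wb'))
    w,h=(150,110) if n=='wrist' else (100,75)
    ims.append(cv2.resize(p['pixels'][r:r+h,c:c+w,::-1],(400,300),interpolation=cv2.INTER_CUBIC))
    t=o['tcp_pos']; print(n,'tip',proj(p,(t[0],t[1],t[2]-.0727)).round(1),'slot',proj(p,(.571,.1585,.124)).round(1))
ims.append(ims[0]*0)
cv2.imwrite('pics/c5.png',np.vstack([np.hstack(ims[:2]),np.hstack(ims[2:])]))
E
```

```text
time_s: 5.47
tcp_pos: [0.5695, 0.1588, 0.2117]
tool_rot: [[0.0, -1.0, -0.002], [-1.0, -0.0, -0.001], [0.001, 0.002, -1.0]]
ft_force: [-0.2, 0.6, 0.1]
grip_width: 0.201
grip_force: 30.0
[0.5695345  0.15876505 0.21165511] [-0.21658031  0.63002156  0.11606843]
wrist tip [205.9 251.8] slot [199.3 249.7]
scene tip [159.2 261.9] slot [163.  261.6]
side tip [157. 233.] slot [163.7 232.6]
```

View pics/c5.png

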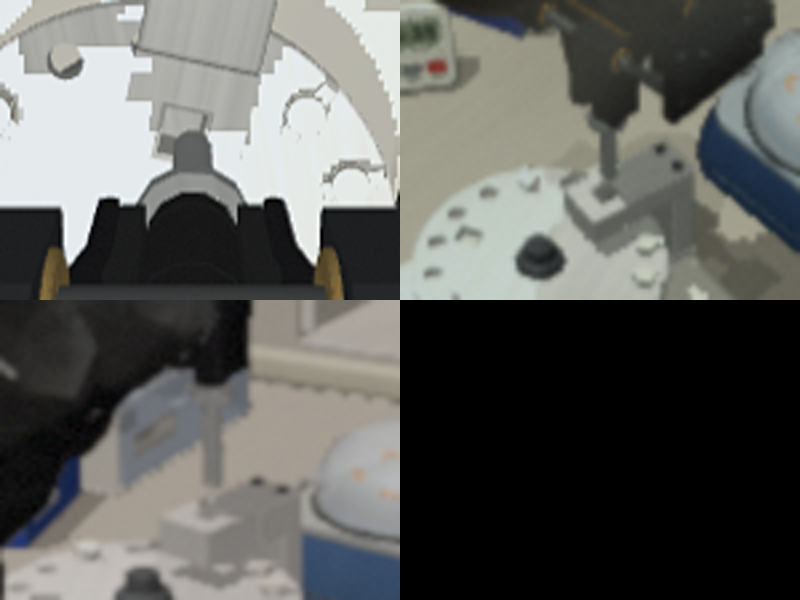

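```bash
python3 -m pendant '[[0,-0.2,0.5,0,0,0,1],[0,0,0.7,0,0,0,1],[0,0,0.5,0,0,0,1],[0,0,0.4,0,0,0,1],[0,0,0.4,0,0,0,1],[0,0,0,0,0,0,1],[0,0,0,0,0,0,1]]'
cat >> h.py <<'E'
yaw=np.radians(-13); AX=np.array([.5823,.2072])
def ring(p,r=(.045,.055)):
    a=np.radians(np.arange(0,360,2)); g=p['pixels'].mean(2).astype(np.float32); o=[]
    for rr in np.linspace(*r,5):
        q=np.array([proj(p,(AX[0]+rr*np.cos(t+yaw),AX[1]+rr*np.sin(t+yaw),.092)) for t in a]).astype(np.float32)
        o.append(cv2.remap(g,q[:,1][None],q[:,0][None],cv2.INTER_LINEAR)[0])
    return np.mean(o,0)
E
python3 - <<'E'
from h import *
import pickle
rs={}
for n in ['scene','side']:
    for j in range(2):
        p=env.capture(n); r=ring(p); rs[n,j]=r; print(env.observe()['time_s']); print(r.astype(int).reshape(-1,30)) if 1 else 0
        pickle.dump({k:p[k] for k in('fx','fy','cx','cy','R','t','pixels')},open(f'r_{n}{j}.pkl','wb'))
print(env.observe()['ft_force'],env.observe()['tcp_pos'])
E
```

```text
time_s: 6.2
tcp_pos: [0.5729, 0.1589, 0.1872]
tool_rot: [[0.0, -1.0, -0.001], [-1.0, -0.0, -0.0], [0.0, 0.001, -1.0]]
ft_force: [-0.1, -0.0, 0.3]
grip_width: 0.196
grip_force: 30.0
6.25
[[195 194 194 194 194 195 195 196 196 196 196 196 196 195 195 195 195 194
  194 193 192 192 192 194 195 195 196 197 197 197]
 [197 196 196 195 195 195 195 196 197 197 197 197 197 197 197 198 198 198
  198 198 198 198 198 198 198 199 198 196 188 164]
 [124  95  86  85  85  93 115 151 174 182 183 183 183 184 184 183 183 183
  183 183 183 183 183 183 183 182 183 183 182 181]
 [180 179 178 181 182 182 183 184 184 185 185 184 184 183 183 182 180 180
  180 181 182 183 184 184 184 183 182 182 182 181]
 [180 176 170 157 139 125 116 113 112 111 108 104  98  94  92  91  91  92
   98 111 132 152 162 165 165 161 158 153 148 144]
 [140 135 126 121 120 128 151 179 190 193 195 195 195 196 196 196 196 195
  195 195 195 195 194 195 195 195 195 195 195 195]]
6.3
[[195 195 194 195 194 194 194 194 194 195 195 196 196 196 196 196 196 195
  195 195 195 194 194 193 192 193 193 195 196 197]
 [197 197 197 197 197 196 195 195 
[... 1475 characters left out ...]
]
 [187 187 188 189 189 190 191 192 192 192 192 189 185 180 178 180 183 187
  188 189 189 189 189 189 189 189 189 189 189 190]
 [190 190 190 191 191 190 187 180 175 174 169 159 149 145 144 145 145 144
  153 166 174 176 176 177 177 177 177 178 177 177]
 [177 177 177 177 176 176 177 177 177 177 177 177 176 176 175 175 175 176
  176 177 178 178 179 178 178 177 177 176 176 175]
 [175 174 171 167 161 152 141 132 127 126 125 127 129 129 128 125 123 124
  125 127 128 128 128 128 132 138 146 154 162 168]
 [171 172 171 166 159 153 154 157 158 159 158 162 168 176 183 187 189 189
  190 190 190 190 189 190 190 190 190 190 190 190]]
[ 0.37494562 -0.04012926 -0.20521001] [0.57304787 0.15905475 0.18779314]
```

```bash
python3 -m pendant '[[0,0,0.3,0,0,0,1],[0,0,0.4,0,0,0,1],[0,0,0.4,0,0,0,1],[0,0,0.4,0,0,0,1],[0,0,0.3,0,0,0,1],[0,0,0,0,0,0,1],[0,0,0,0,0,0,1]]'
cat >> h.py <<'E'
def ang():
    p=env.capture('scene'); r=ring(p); m=np.r_[r,r]; a=np.arange(0,360,2); 
    ok=~((a>238)&(a<318)); w=np.where(ok&(r<150),150-r,0)
    if w.sum()<80: return None
    return np.degrees(np.angle((w*np.exp(1j*np.radians(a))).sum()))%360
def look(n=2):
    o=env.observe(); print(round(o['time_s'],2),np.round(o['tcp_pos'],4),np.round(o['ft_force'],2),[None if (x:=ang()) is None else round(x,1) for _ in range(n)])
    o=env.observe(); print(np.round(o['tcp_pos'],4),np.round(o['ft_force'],2))
E
python3 -c "from h import *;look()"
```

```text
time_s: 6.98
tcp_pos: [0.573, 0.1589, 0.1692]
tool_rot: [[0.0, -1.0, -0.0], [-1.0, -0.0, -0.0], [0.0, 0.0, -1.0]]
ft_force: [-0.2, -0.2, -0.6]
grip_width: 0.199
grip_force: 30.0
6.98 [0.573  0.1589 0.1692] [-0.25 -0.24 -0.6 ] [None, None]
[0.5731 0.1591 0.1696] [ 0.23  0.35 -0.71]
```

```bash
python3 -m pendant '[[0,0,0.1,0,0,0,1],[0,0,0.1,0,0,0,1],[0,0,0.05,0,0,0,1],[0,0,0,0,0,0,1]]'; python3 -c "from h import *;look(3)"
```

```text
time_s: 7.42
tcp_pos: [0.573, 0.159, 0.167]
tool_rot: [[-0.0, -1.0, 0.0], [-1.0, 0.0, -0.0], [0.0, -0.0, -1.0]]
ft_force: [0.7, -0.5, -0.6]
grip_width: 0.195
grip_force: 30.0
7.42 [0.573 0.159 0.167] [ 0.69 -0.52 -0.6 ] [None, None, None]
[0.573  0.159  0.1671] [ 0.12 -0.19  0.05]
```

```bash
python3 -m pendant '[[0,0,0.1,0,0,0,1],[0,0,0.06,0,0,0,1],[0,0,0.05,0,0,0,1],[0,0,0,0,0,0,1]]'; python3 -c "from h import *;look(2)"
```

```text
time_s: 7.9
tcp_pos: [0.573, 0.159, 0.1648]
tool_rot: [[-0.0, -1.0, -0.0], [-1.0, 0.0, -0.0], [0.0, 0.0, -1.0]]
ft_force: [-0.3, -0.8, -0.9]
grip_width: 0.197
grip_force: 30.0
7.9 [0.573  0.159  0.1648] [-0.29 -0.79 -0.91] [None, None]
[0.573  0.159  0.1649] [ 0.21  0.18 -0.01]
```

Run:
```python
from h import *
p=env.capture('scene'); r=ring(p); print(r.astype(int).reshape(-1,30))
cv2.imwrite('pics/c6.png',cv2.resize(p['pixels'][110:230,180:340,::-1],None,fx=5,fy=5,interpolation=cv2.INTER_CUBIC))
print(env.observe()['time_s'])
```

```text
[[194 194 194 194 194 195 193 186 170 150 138 141 154 166 175 185 191 194
  195 196 196 196 197 197 197 197 197 197 197 197]
 [197 197 197 197 197 197 197 196 196 196 196 197 197 198 199 199 199 199
  198 198 197 197 196 196 196 197 198 198 199 199]
 [199 197 194 196 197 194 187 181 179 177 176 175 175 175 175 176 175 175
  175 175 175 175 176 176 176 176 176 177 177 177]
 [177 177 177 176 177 177 177 177 178 178 178 178 179 179 179 179 179 179
  178 178 179 181 181 181 181 181 181 181 180 179]
 [178 174 169 157 141 127 118 115 114 113 110 104  98  93  91  90  90  91
   97 110 131 150 160 163 162 159 157 153 147 143]
 [139 134 125 120 119 128 149 172 182 186 188 187 189 190 192 193 193 193
  194 194 194 194 194 194 194 194 194 194 193 194]]
8.05
```

View pics/c6.png

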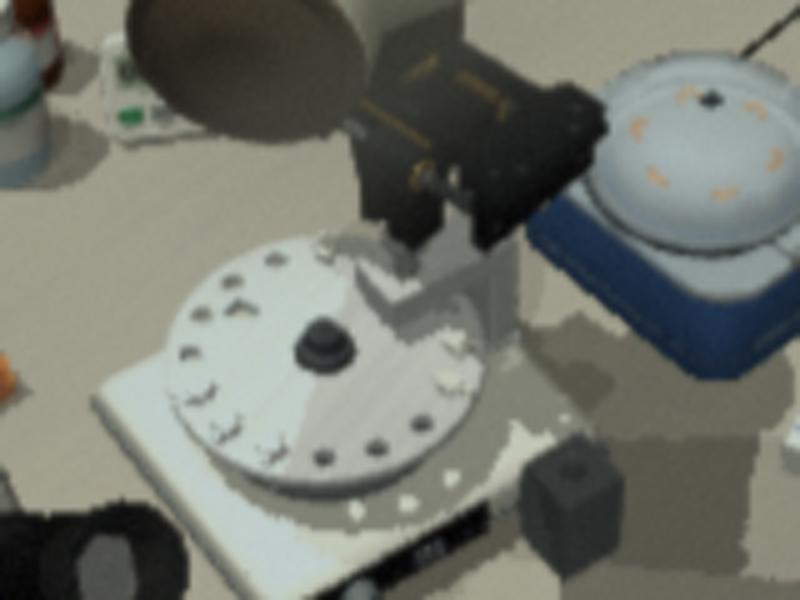

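```bash
sed -i 's/(r<150),150-r/(r<168),168-r/; s/<80: return/<40: return/' h.py; python3 -m pendant '[[0,0,0.06,0,0,0,1],[0,0,0.06,0,0,0,1],[0,0,0.04,0,0,0,1]]'; python3 -c "from h import *;look(2)"
```

```text
time_s: 8.3
tcp_pos: [0.5732, 0.1591, 0.1647]
tool_rot: [[0.0, -1.0, 0.001], [-1.0, -0.0, -0.0], [0.0, -0.001, -1.0]]
ft_force: [-3.1, 0.1, 7.8]
grip_width: 0.196
grip_force: 30.0
8.3 [0.5732 0.1591 0.1647] [-3.11  0.15  7.75] [np.float64(52.5), np.float64(54.7)]
[0.5732 0.1591 0.1647] [-3.02  0.26  5.25]
```

```bash
python3 -c "from h import *;look(3);look(3)"
```

```text
8.4 [0.5732 0.1591 0.1647] [-3.02  0.26  5.25] [np.float64(56.4), np.float64(57.7), np.float64(58.8)]
[0.5732 0.1591 0.1647] [-1.91 -0.15  6.31]
8.55 [0.5732 0.1591 0.1647] [-1.91 -0.15  6.31] [np.float64(59.9), np.float64(61.0), np.float64(61.8)]
[0.5731 0.1591 0.1647] [-3.31  0.35  5.93]
```

```bash
python3 -m pendant '[[0,0,-0.02,0,0,0,1],[0,0,0,0,0,0,1],[0,0,0,0,0,0,1],[0,0,0,0,0,0,1],[0,0,0,0,0,0,1],[0,0,0,0,0,0,1]]'; python3 -c "from h import *;look(3)"
```

```text
time_s: 9.2
tcp_pos: [0.5732, 0.1591, 0.1647]
tool_rot: [[0.0, -1.0, 0.001], [-1.0, -0.0, 0.0], [-0.0, -0.001, -1.0]]
ft_force: [-2.4, 0.2, 6.4]
grip_width: 0.198
grip_force: 30.0
9.2 [0.5732 0.1591 0.1647] [-2.36  0.22  6.36] [np.float64(70.8), np.float64(71.1), np.float64(71.5)]
[0.5732 0.1591 0.1647] [-3.01 -0.32  6.85]
```

```bash
python3 -m pendant '[[0,0,-0.04,0,0,0,1],[0,0,0,0,0,0,1],[0,0,0,0,0,0,1],[0,0,0,0,0,0,1],[0,0,0,0,0,0,1],[0,0,0,0,0,0,1]]'; python3 -c "from h import *;look(3)"
```

```text
time_s: 9.85
tcp_pos: [0.5732, 0.1591, 0.1647]
tool_rot: [[0.0, -1.0, 0.001], [-1.0, -0.0, 0.0], [-0.0, -0.001, -1.0]]
ft_force: [-2.4, 0.3, 6.5]
grip_width: 0.194
grip_force: 30.0
9.85 [0.5732 0.1591 0.1647] [-2.36  0.34  6.52] [np.float64(81.2), np.float64(81.9), np.float64(82.6)]
[0.5732 0.1591 0.1647] [-2.19  0.53  6.59]
```

```bash
python3 -m pendant '[[0,0,-0.05,0,0,0,1],[0,0,0,0,0,0,1],[0,0,0,0,0,0,1],[0,0,0,0,0,0,1],[0,0,0,0,0,0,1],[0,0,0,0,0,0,1]]'; python3 -c "from h import *;look(3)"
```

```text
time_s: 10.5
tcp_pos: [0.5732, 0.1591, 0.1648]
tool_rot: [[0.0, -1.0, 0.001], [-1.0, -0.0, 0.0], [-0.0, -0.001, -1.0]]
ft_force: [-2.3, 0.1, 4.9]
grip_width: 0.194
grip_force: 30.0
10.5 [0.5732 0.1591 0.1648] [-2.26  0.08  4.87] [np.float64(98.7), np.float64(99.9), np.float64(101.2)]
[0.5731 0.1591 0.1647] [-2.06  0.01  5.97]
```

```bash
python3 -m pendant '[[0,0,-0.02,0,0,0,1],[0,0,0,0,0,0,1],[0,0,0,0,0,0,1],[0,0,0,0,0,0,1],[0,0,0,0,0,0,1],[0,0,0,0,0,0,1],[0,0,0,0,0,0,1],[0,0,0,0,0,0,1]]'; python3 -m pendant '[[0,0,0,0,0,0,1],[0,0,0,0,0,0,1],[0,0,0,0,0,0,1],[0,0,0,0,0,0,1],[0,0,0,0,0,0,1],[0,0,0,0,0,0,1],[0,0,0,0,0,0,1],[0,0,0,0,0,0,1]]'|head -5; python3 -c "from h import *;look(3)"
```

```text
time_s: 11.32
tcp_pos: [0.5731, 0.1591, 0.1647]
tool_rot: [[0.0, -1.0, 0.0], [-1.0, -0.0, 0.0], [-0.0, -0.0, -1.0]]
ft_force: [-1.7, -0.1, 4.5]
grip_width: 0.201
grip_force: 30.0
time_s: 11.98
tcp_pos: [0.5731, 0.1591, 0.1647]
tool_rot: [[0.0, -1.0, 0.0], [-1.0, -0.0, 0.0], [-0.0, -0.0, -1.0]]
ft_force: [-0.6, 0.0, 4.8]
grip_width: 0.197
11.98 [0.5731 0.1591 0.1647] [-0.6   0.05  4.81] [np.float64(138.1), np.float64(139.0), np.float64(139.9)]
[0.5731 0.1591 0.1647] [-1.36 -0.33  4.88]
```

```bash
for i in 1; do python3 -m pendant '[[0,0,0,0,0,0,1],[0,0,0,0,0,0,1],[0,0,0,0,0,0,1],[0,0,0,0,0,0,1],[0,0,0,0,0,0,1],[0,0,0,0,0,0,1],[0,0,0,0,0,0,1],[0,0,0,0,0,0,1]]'; done; python3 -c "from h import *;look(1)";  python3 -m pendant '[[0,0,0,0,0,0,1],[0,0,0,0,0,0,1],[0,0,0,0,0,0,1],[0,0,0,0,0,0,1],[0,0,0,0,0,0,1],[0,0,0,0,0,0,1],[0,0,0,0,0,0,1],[0,0,0,0,0,0,1]]'|head -5; python3 -c "from h import *;look(3)"
```

```text
time_s: 12.8
tcp_pos: [0.5731, 0.159, 0.1647]
tool_rot: [[0.0, -1.0, 0.0], [-1.0, -0.0, 0.0], [-0.0, -0.0, -1.0]]
ft_force: [-0.4, 0.1, 4.7]
grip_width: 0.196
grip_force: 30.0
12.8 [0.5731 0.159  0.1647] [-0.36  0.13  4.72] [np.float64(153.9)]
[0.5731 0.1591 0.1648] [-1.39  0.54  4.51]
time_s: 13.52
tcp_pos: [0.5731, 0.1591, 0.1647]
tool_rot: [[0.0, -1.0, 0.0], [-1.0, -0.0, 0.0], [-0.0, -0.0, -1.0]]
ft_force: [-0.7, 0.7, 4.9]
grip_width: 0.199
13.52 [0.5731 0.1591 0.1647] [-0.69  0.74  4.95] [np.float64(167.4), np.float64(168.4), np.float64(169.5)]
[0.5731 0.159  0.1647] [-0.28  0.12  5.07]
```

```bash
python3 -m pendant '[[0,0,0,0,0,0,1],[0,0,0,0,0,0,1],[0,0,0,0,0,0,1],[0,0,0,0,0,0,1],[0,0,0,0,0,0,1],[0,0,0,0,0,0,1],[0,0,0,0,0,0,1],[0,0,0,0,0,0,1]]'|head -1; python3 -m pendant '[[0,0,0,0,0,0,1],[0,0,0,0,0,0,1],[0,0,0,0,0,0,1],[0,0,0,0,0,0,1],[0,0,0,0,0,0,1],[0,0,0,0,0,0,1],[0,0,0,0,0,0,1],[0,0,0,0,0,0,1]]'|head -5; python3 -c "from h import *;look(1)";  python3 -m pendant '[[0,0,0,0,0,0,1],[0,0,0,0,0,0,1],[0,0,0,0,0,0,1],[0,0,0,0,0,0,1],[0,0,0,0,0,0,1],[0,0,0,0,0,0,1],[0,0,0,0,0,0,1],[0,0,0,0,0,0,1]]'|head -5; python3 -c "from h import *;look(3)"
```

```text
time_s: 14.33
time_s: 15.0
tcp_pos: [0.5731, 0.1591, 0.1647]
tool_rot: [[0.0, -1.0, 0.0], [-1.0, -0.0, 0.0], [-0.0, -0.0, -1.0]]
ft_force: [-0.6, -0.2, 5.8]
grip_width: 0.198
15.0 [0.5731 0.1591 0.1647] [-0.61 -0.19  5.76] [np.float64(196.3)]
[0.5731 0.159  0.1647] [-1.28  0.17  4.49]
time_s: 15.72
tcp_pos: [0.5731, 0.1591, 0.1647]
tool_rot: [[0.0, -1.0, 0.0], [-1.0, -0.0, 0.0], [-0.0, -0.0, -1.0]]
ft_force: [-0.9, -0.3, 4.6]
grip_width: 0.2
15.72 [0.5731 0.1591 0.1647] [-0.9  -0.34  4.62] [np.float64(210.2), np.float64(211.0), np.float64(212.0)]
[0.5731 0.1591 0.1647] [-1.09 -0.48  4.47]
```

```bash
python3 -m pendant '[[0,0,0,0,0,0,1],[0,0,0,0,0,0,1],[0,0,0,0,0,0,1],[0,0,0,0,0,0,1],[0,0,0,0,0,0,1],[0,0,0,0,0,0,1],[0,0,0,0,0,0,1],[0,0,0,0,0,0,1]]'|head -1; python3 -m pendant '[[0,0,0.02,0,0,0,1],[0,0,0.02,0,0,0,1],[0,0,0,0,0,0,1],[0,0,0,0,0,0,1],[0,0,0,0,0,0,1],[0,0,0,0,0,0,1]]'|head -5; python3 -c "from h import *;look(3)"
```

```text
time_s: 16.53
time_s: 17.03
tcp_pos: [0.5731, 0.1591, 0.1647]
tool_rot: [[0.0, -1.0, 0.001], [-1.0, -0.0, 0.0], [-0.0, -0.001, -1.0]]
ft_force: [-1.5, 0.3, 6.2]
grip_width: 0.2
17.03 [0.5731 0.1591 0.1647] [-1.48  0.26  6.16] [np.float64(228.0), np.float64(228.0), np.float64(228.0)]
[0.5731 0.1591 0.1647] [-1.22  0.78  6.74]
```

```bash
python3 -m pendant '[[0,0,-0.03,0,0,0,1],[0,0,0,0,0,0,1],[0,0,0,0,0,0,1],[0,0,0,0,0,0,1],[0,0,0,0,0,0,1],[0,0,0,0,0,0,1]]'|head -5; python3 -c "from h import *;look(3)"
```

```text
time_s: 17.68
tcp_pos: [0.5731, 0.1591, 0.1647]
tool_rot: [[0.0, -1.0, 0.0], [-1.0, -0.0, 0.0], [-0.0, -0.0, -1.0]]
ft_force: [-1.3, 0.4, 5.0]
grip_width: 0.199
17.68 [0.5731 0.1591 0.1647] [-1.28  0.43  5.02] [np.float64(232.4), np.float64(232.9), np.float64(233.0)]
[0.5731 0.1591 0.1647] [-1.64 -0.01  5.34]
```

```bash
python3 -m pendant '[[0,0,0,0,0,0,1],[0,0,0,0,0,0,1],[0,0,0,0,0,0,1],[0,0,0,0,0,0,1],[0,0,0,0,0,0,1],[0,0,0,0,0,0,1],[0,0,0,0,0,0,1],[0,0,0,0,0,0,1]]'|sed -n '1,4p'; python3 -m pendant '[[0,0,0,0,0,0,1],[0,0,0,0,0,0,1],[0,0,0,0,0,0,1],[0,0,0,0,0,0,1],[0,0,0,0,0,0,1],[0,0,0,0,0,0,1],[0,0,0,0,0,0,1],[0,0,0,0,0,0,1]]'|sed -n '1,4p'; python3 -c "from h import *;print(ring(env.capture('scene'))[110:165].astype(int))"
```

```text
time_s: 18.5
tcp_pos: [0.5731, 0.1591, 0.1647]
tool_rot: [[0.0, -1.0, 0.0], [-1.0, -0.0, 0.0], [-0.0, -0.0, -1.0]]
ft_force: [-0.8, 0.1, 5.1]
time_s: 19.17
tcp_pos: [0.5731, 0.1591, 0.1647]
tool_rot: [[0.0, -1.0, 0.0], [-1.0, -0.0, 0.0], [-0.0, -0.0, -1.0]]
ft_force: [-1.1, 0.6, 5.7]
[179 179 180 180 180 180 180 180 180 179 176 168 155 138 124 115 108 101
 100 101 104 103  97  93  91  90  90  91  97 110 131 151 160 163 162 159
 157 152 147 143 139 134 126 120 120 128 149 173 183 188 190 191 192 193
 195]
```

```bash
python3 -m pendant '[[0,0,0,0,0,0,1],[0,0,0,0,0,0,1],[0,0,0,0,0,0,1],[0,0,0,0,0,0,1],[0,0,0,0,0,0,1],[0,0,0,0,0,0,1],[0,0,0,0,0,0,1],[0,0,0,0,0,0,1]]'|sed -n '1,4p'; python3 -m pendant '[[0,0,0,0,0,0,1],[0,0,0,0,0,0,1],[0,0,0,0,0,0,1],[0,0,0,0,0,0,1]]'|sed -n '1,4p';  python3 -c "from h import *;print(ring(env.capture('scene'))[115:140].astype(int))"
```

```text
time_s: 19.88
tcp_pos: [0.5731, 0.1591, 0.1647]
tool_rot: [[0.0, -1.0, 0.0], [-1.0, -0.0, 0.0], [-0.0, -0.0, -1.0]]
ft_force: [-0.6, -1.1, 5.9]
time_s: 20.22
tcp_pos: [0.5731, 0.1591, 0.1647]
tool_rot: [[0.0, -1.0, 0.0], [-1.0, -0.0, 0.0], [-0.0, -0.0, -1.0]]
ft_force: [-0.7, -0.5, 6.8]
[179 179 179 179 179 179 176 170 159 143 129 123 125 132 139 137 128 112
  98  92  90  90  91  97 111]
```

```bash
python3 -m pendant '[[0,0,0,0,0,0,1],[0,0,0,0,0,0,1],[0,0,0,0,0,0,1],[0,0,0,0,0,0,1]]'|sed -n '1,4p'
```

```text
time_s: 20.6
tcp_pos: [0.5726, 0.159, 0.1636]
tool_rot: [[-0.0, -1.0, -0.001], [-1.0, 0.0, 0.0], [-0.0, 0.001, -1.0]]
ft_force: [3.4, 0.2, -0.3]
```

```bash
python3 -m pendant '[[0,0,0.1,0,0,0,1],[0,0,0.2,0,0,0,1],[0,0,0.2,0,0,0,1],[0,0,0,0,0,0,1]]'|sed -n '1,4p'
```

```text
time_s: 20.93
tcp_pos: [0.573, 0.1591, 0.159]
tool_rot: [[-0.0, -1.0, -0.0], [-1.0, 0.0, 0.0], [-0.0, 0.0, -1.0]]
ft_force: [-0.1, 0.8, 2.9]
```

```bash
python3 -m pendant '[[0,0,0.2,0,0,0,1],[0,0,0.2,0,0,0,1],[0,0,0.2,0,0,0,1],[0,0,0.1,0,0,0,1],[0,0,0.1,0,0,0,1],[0,0,0,0,0,0,1]]'|sed -n '1,4p'
```

```text
time_s: 21.43
tcp_pos: [0.573, 0.1591, 0.1512]
tool_rot: [[-0.0, -1.0, -0.0], [-1.0, 0.0, -0.0], [0.0, 0.0, -1.0]]
ft_force: [-0.3, -0.1, 2.0]
```

```bash
python3 -m pendant '[[0,0,0.1,0,0,0,1],[0,0,0.07,0,0,0,1],[0,0,0.05,0,0,0,1],[0,0,0.04,0,0,0,1],[0,0,0,0,0,0,1],[0,0,0,0,0,0,1]]'|sed -n '1,4p'
```

```text
time_s: 21.93
tcp_pos: [0.573, 0.159, 0.1489]
tool_rot: [[-0.0, -1.0, 0.0], [-1.0, 0.0, 0.0], [-0.0, -0.0, -1.0]]
ft_force: [-0.9, 0.1, 3.9]
```

```bash
python3 -m pendant '[[0,0,0.06,0,0,0,1],[0,0,0.06,0,0,0,1],[0,0,0,0,0,0,1],[0,0,0,0,0,0,1]]'|sed -n '1,4p'
```

```text
time_s: 22.27
tcp_pos: [0.573, 0.159, 0.1487]
tool_rot: [[0.0, -1.0, 0.001], [-1.0, -0.0, -0.0], [0.0, -0.001, -1.0]]
ft_force: [-2.5, -0.1, 7.9]
```

```bash
python3 -m pendant '[[0,0,-0.1,0,0,0,1],[0,0,0,0,0,0,1],[0,0,0,0,0,0,4],[0,0,0,0,0,0,4],[0,0,0,0,0,0,4],[0,0,0,0,0,0,4],[0,0,0,0,0,0,4],[0,0,0,0,0,0,4]]'|sed -n '1,6p'
```

```text
time_s: 22.93
tcp_pos: [0.5728, 0.1589, 0.1484]
tool_rot: [[-0.0, -1.0, -0.001], [-1.0, 0.0, -0.0], [0.0, 0.001, -1.0]]
ft_force: [-0.2, -0.2, -0.0]
grip_width: 0.449
grip_force: 0.0
```

```bash
python3 -m pendant '[[0,0,-1,0,0,0,4],[0,0,-2,0,0,0,4],[0,0,-3,0,0,0,4],[0,0,-3,0,0,0,4],[0,0,-2,0,0,0,4],[2,0,0,0,0,0,4],[0,0,0,0,0,0,4],[0,0,0,0,0,0,4]]'|sed -n '1,6p'
python3 - <<'E'
from h import *
ims=[]
for n,(r,c,h,w) in dict(scene=(120,200,75,100),wrist=(80,140,150,200),side=(110,180,75,100)).items():
    p=env.capture(n); ims.append(cv2.resize(p['pixels'][r:r+h,c:c+w,::-1],(400,300),interpolation=cv2.INTER_CUBIC))
    for q in env.silhouettes(p,'pin_grip')[:1]: print(n,q['confidence'],q['location'],proj(p,(.571,.1585,.151)))
ims.append(ims[0]*0);cv2.imwrite('pics/c7.png',np.vstack([np.hstack(ims[:2]),np.hstack(ims[2:])]))
E
```

```text
time_s: 23.6
tcp_pos: [0.5729, 0.1385, 0.2597]
tool_rot: [[-0.001, -1.0, 0.001], [-1.0, 0.001, 0.001], [-0.001, -0.001, -1.0]]
ft_force: [-0.3, -0.1, 0.4]
grip_width: 0.457
grip_force: 0.0
scene 0.42 [157.0, 257.9] [155.44621495 261.40981176]
wrist 0.77 [213.2, 252.2] [215.89780989 254.04005376]
side 0.55 [152.8, 233.3] [151.35212586 232.29188007]
```

View pics/c7.png

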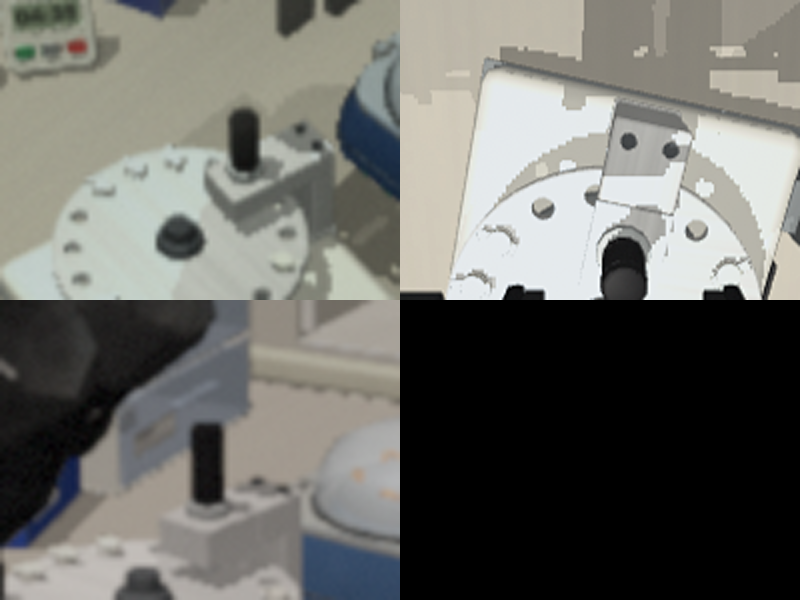

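All three views show the pin upright with its collar flat on the guide arm (scene crop about (243,175), side crop about (208,510)). The gripper is clear of it.

```bash
python3 -c "from cell import env;print(env.job_done())"
```

```text
the job is handed in; nothing more can be done
None
```

The carousel is locked: the plate was rubbed down to a crawl of about 0.15 rad/s, the pin slipped into the hole and was pressed home at about 8 N, then released; the job is handed in.

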